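# Set the label stamper's thumbwheel by clicks and stamp

## Task

Flick the arms of the label stamper's star thumbwheel with a fingertip, clockwise seen from above, click by click until the arm with the raised white stud at its root stands at the fixed dark steel pointer, without overrunning it by a click. Then push the stamper's plunger fully down to stamp the label, let it rise again and move clear. Do not push the plunger before the wheel is set, and leave the loose vials, the label roll and the tray of vials alone.

Things in the scene. Friction and masses are not known exactly. Their poses are not given: they have to be found in the camera images.
- stamper: Label stamper fixed to the bench: white base plate 200 (x) x 300 (y) x 20 mm; origin at the centre of its underside, z up. Wheel axis at x 0, y +75 mm; plunger at x 0, y -90 mm. Press column at x +40 to +85 mm carries the grey head under the plunger (x -45 to +85, y -120 to -60 mm, top at 98 mm).
- wheel_centre (a point): Point on the upright axis of the star thumbwheel, half-way up its arms, 43 mm above the bench; axes as the stamper's. Black disc 68 mm wide, 14 mm thick, with 8 straight arms 45 degrees apart, 9 mm wide, 14 mm high, tips 60 mm from the axis. The arms' undersides are 16 mm above the base plate; the space around and under them is free but for a hub 48 mm wide.
- pointer (a point): Tip of the fixed dark steel pointer on the base plate, 14 mm high, just beyond the wheel on the stamper's +x side, 60 mm from the wheel's axis; the pointer runs 32 mm outward from here.
- mark (a point): Raised stud of white plastic, an upright round post 14 mm wide and 10 mm high on top of the disc, at the root of one arm, 26 mm from the wheel's axis; this point is the centre of its top. The job needs it on the stamper's +x side of the axis, in line with the pointer.
- wheel (a joint): Wheel angle in rad, grows clockwise seen from above. 0 = stud arm straight at the pointer; starts 2 to 4 clicks short (about -3.2 to -1.5). Spring detents at every multiple of 0.785 (a click, 45 degrees), where one arm each points along the stamper's +x, +y, -x, -y and the diagonals. Past half a click it snaps on to the next detent by itself. About 3 N at an arm's tip moves it.
- plunger (a joint): Travel of the plunger in m: 0 = up, 0.012 = fully down against its stop; springs back up. About 4 N starts it, 8 N holds it down.
- plunger_top (a point): Centre of the top face of the plunger's round black head (50 mm diameter, 118 mm above the bench when up); pushed straight down by 12 mm.
- vial_a: Loose glass vial with blue cap, 22 mm diameter, 43 mm high, beside the wheel end of the stamper; origin at the centre of its underside. Leave alone.
- vial_b: Loose glass vial like vial_a, beside the plunger end of the stamper. Leave alone.
- label_roll: Loose roll of labels standing on its end, 64 mm diameter, 45 mm high, 26 mm bore, beside the plunger end; origin at the centre of its underside. Leave alone.
- vial_tray: Low white tray of vials, 260 x 240 x 50 mm, fixed on the robot's left; origin at the centre of its underside. Not part of the job.

How it is judged:
By the outcome, as a careful person would: the job done as asked, in the order asked, and still so for the second after the job is handed in, with the robot touching nothing.
It also fails if it takes over 54 s, if anything falls off the work surface, if the arm or the gripper's body presses on something with over 40 N, if the wrist force passes 120 N, or if a joint passes its speed limit or range.

## Robot

A 7-joint arm with a two-finger parallel gripper is mounted at the origin on the work surface. World frame = base frame: x ahead of the robot, y to its left, z up, the work surface at z = 0. Lengths are in m, angles in rad, forces in N, time in s.
With the tool pointing down it reaches from about 0.4 to 0.925 m from the base axis. Payload 5.6 kg.
Tool frame: the origin (TCP) lies midway between the tips of the shut fingers; the grasp point (between the pads) lies 19 mm behind it; y points along the fingers, x is the direction in which the jaws open and shut, and the axes are right-handed (so a half turn about y gives the same grasp; the last joint's range is limited). The gripper opens to 85 mm and grips with 20 to 120 N. Pads are 22 mm wide; open, the fingers measure 114 mm over their backs; the gripper's body (76 mm by 85 mm) begins 54 mm behind the grasp point. The pads swing forward as they close: fully open they stand 13 mm farther back than shut.
Start: joints at [1.076, 0.468, -0.012, 1.603, 0.006, 1.071, -0.056], TCP at [0.284, -0.585, 0.231] pointing down, gripper open.
Joint ranges: [-2.53, 2.53], [-0.31, 2.02], [-1.57, 1.55], [0.28, 2.44], [-1.29, 4.43], [0.15, 1.84], [-2.92, 2.92]. Speed limits (rad/s): [2.57, 2.57, 3.14, 3.14, 3.14, 3.14, 3.14].

## Interface

Orientations are given as a unit quaternion [w, x, y, z].
In Python, from bench import monitor, optics, ticket gives the robot as it stands.
- The arm moves only by the tool arm_command, never from a script. Its argument "rows" is a list that holds one entry, the list of rows, each a list of 7 numbers: the shift along the world's x, y, z in mm, then the turn, a rotation vector about the world's x, y, z in degrees, then the finger opening in mm, from 0 to 85.4. A call has 1 to 10 rows; each row is the pose to reach, as a shift and turn from the pose commanded when the call began; what a row does not reach only later rows make up. A row lasts 1/12 s, in which the tool goes at most 41.7 mm and 7.16 degrees, less where a joint would pass 70% of its speed; a pose out of reach is approached as far as the arm can. A call with a gripper value outside its range is refused whole. The fingers move at their own pace and stop on an object; "squeeze" is the grip in N (left out, the last holds). Time passes only in rows, so rows that repeat a pose let the fingers close. It gives the time, the measured TCP pose, the force and the opening at its end, in the units of the state.
- monitor.sense(): the state, without advancing time (a new reading comes with each control period).
- optics.camera(name): name is "scene" or "top"; returns a dict with "pixels" (400x640x3 uint8, blue, green, red), "K" (3x3 intrinsics, pixels), "R" (3x3) and "t" (3): a world point X has camera coordinates R X + t. Camera axes: x right, y down, z forward; pixel columns grow to the right and rows downward; lengths in m; the calibration is good to about 2 mm. A picture is of the moment at which its call begins. There is no depth.
- ticket.finish_job(): hands the job in, once; it reports no verdict.
The state is a dict: "clock": time; "joint_pos": joint angles; "joint_velocities": joint speeds; "joint_efforts": joint torques, N m; "position": TCP position; "tcp_rot": TCP orientation; "ft_force": force on the tool from outside, world axes, zero at the start; "torque": the same for the moment, N m; "grip_width": finger opening in m.
Only numpy, scipy, OpenCV 4.12 (cv2) and the standard library are available. Lean on these libraries where they do the work, as an engineer would, in place of code of your own. Each camera call takes 0.05 s, during which the arm holds its last target. There are 200 camera calls.

## Working session

There is one attempt and no reset: what is moved stays moved. The work goes in short steps, Python scripts to look and compute and a tool call to move; the robot and the scene stay as the last step left them, time stands still between calls to the robot, and variables do not carry over. Pictures are saved under pics/ and viewed, about 8 in all and at most 12, crops included, and the job is handed in when it is done.

Besides the shell and the picture viewer there is one more tool, called after "Call:" as name([rows], argument=value, ...), one row to a line, values as JSON. arm_command: Moves the arm, as the interface text tells. Its arguments: {"type":"object","properties":{"rows":{"type":"array","items":{"type":"array","items":{"type":"array","items":{"type":"number"}}}},"squeeze":{"type":"number"}},"required":["rows"]}

```bash
mkdir -p pics; cat > h.py <<'E'
import numpy as np,cv2
from bench import monitor,optics,ticket
def shot(n,f):
    c=optics.camera(n); cv2.imwrite('pics/'+f,c['pixels']); return c
def ray(c,u,v,z):
    K,R,t=[np.array(c[k],float) for k in('K','R','t')]
    d=R.T@np.linalg.inv(K)@[u,v,1]; o=-R.T@t.ravel()
    return o+d*(z-o[2])/d[2]
def proj(c,X):
    K,R,t=[np.array(c[k],float) for k in('K','R','t')]
    p=K@(R@np.array(X,float)+t.ravel()); return p[:2]/p[2]
E
python3 - <<'E'
from h import *
import pickle
a=shot('top','top1.png');b=shot('scene','scene1.png')
pickle.dump((a,b),open('c.pkl','wb'))
s=monitor.sense();print(s['clock'],s['position'],s['tcp_rot'],s['ft_force'],s['grip_width'])
for c in(a,b):print(-np.array(c['R']).T@np.array(c['t']).ravel())
E
```

```text
0.1 [ 0.2835094  -0.58434859  0.2304369 ] [ 0.59954622 -0.59900388  0.37582422 -0.37482641] [ 0.15244784 -0.37262916 -0.3529052 ] 0.08570049882630712
[0.3183917  0.13895882 1.36132722]
[ 1.26014252 -0.1319068   0.64922002]
```

View pics/top1.png

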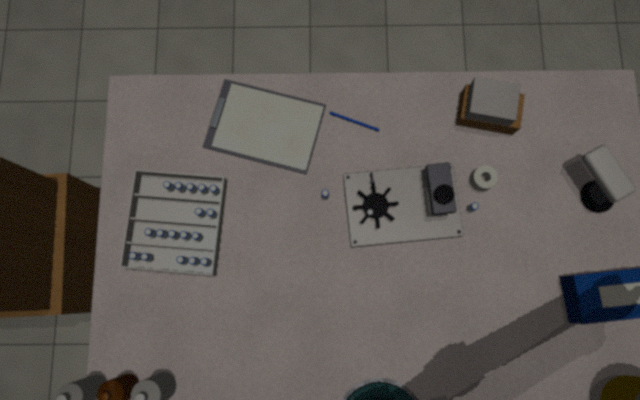

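View pics/scene1.png

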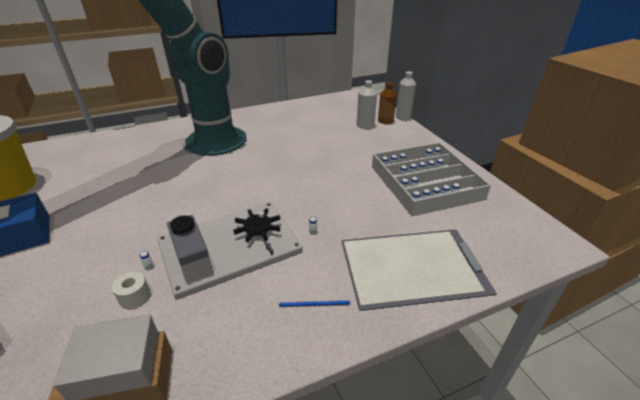

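The top view shows the plate at about (345-462, 165-247), the wheel at (376,206), the pointer above it at (373,180) and the plunger at (444,194). World +x is up in the image.

```bash
python3 - <<'E'
from h import *
import pickle
a,b=pickle.load(open('c.pkl','rb'))
im=a['pixels'];cv2.imwrite('pics/crop1.png',cv2.resize(im[155:260,310:500],None,fx=4.2,fy=4.2,interpolation=cv2.INTER_CUBIC))
im=b['pixels'];cv2.imwrite('pics/crop2.png',cv2.resize(im[190:300,130:330],None,fx=4,fy=4,interpolation=cv2.INTER_CUBIC))
g=cv2.cvtColor(a['pixels'],cv2.COLOR_BGR2HSV)
# corner screws (dark dots) on plate
for n,(u,v,z) in dict(c1=(345,173,.02),c2=(352,247,.02),c3=(462,236,.02),wheel=(376,206,.05),ptr=(373,178,.03),plg=(444,194,.118),va=(325,194,.043),vb=(474,207,.043)).items(): print(n,ray(a,u,v,z).round(4))
# disc centre by eroding the dark mask
m=(a['pixels'].max(2)<45).astype(np.uint8)
sub=np.zeros_like(m);sub[180:235,350:402]=m[180:235,350:402]
k=cv2.morphologyEx(sub,cv2.MORPH_OPEN,cv2.getStructuringElement(cv2.MORPH_ELLIPSE,(13,13)))
M=cv2.moments(k,True);print(M['m00']);
if M['m00']: u,v=M['m10']/M['m00'],M['m01']/M['m00'];print(u,v,ray(a,u,v,.05))
E
```

```text
c1 [0.6478 0.0793 0.02  ]
c2 [0.4475 0.0644 0.02  ]
c3 [ 0.474  -0.2257  0.02  ]
wheel [0.5511 0.0014 0.05  ]
ptr [0.6308 0.0051 0.03  ]
plg [ 0.5676 -0.1609  0.118 ]
va [0.5857 0.1341 0.043 ]
vb [ 0.5472 -0.2554  0.043 ]
375.0
376.48533333333336 203.30933333333334 [ 5.58177269e-01 -1.04293724e-04  5.00000000e-02]
```

View pics/crop1.png

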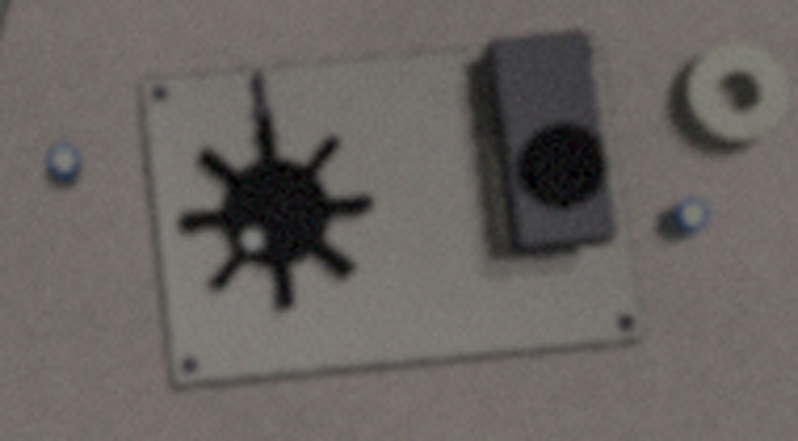

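View pics/crop2.png

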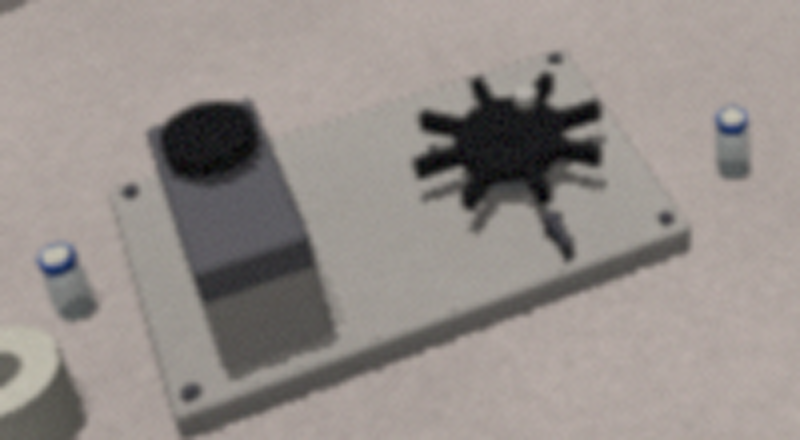

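Crops: the stud is at crop (252,240), i.e. pixel (370,212). That puts it toward -x/+y, 135° anticlockwise of the pointer, so 3 clicks are needed. Plate yaw is about 4.7°, the wheel is at (0.556, 0.001) and the plunger at (0.568, -0.162). Corners and disc agree.

```bash
python3 - <<'E'
from h import *
from scipy.spatial.transform import Rotation as R
s=monitor.sense();q=s['tcp_rot'];r=R.from_quat([q[1],q[2],q[3],q[0]]);print(r.as_matrix().round(3))
x=r.as_matrix()[:,0];print('tool x yaw',np.degrees(np.arctan2(x[1],x[0])))
y=np.radians(4.7);M=R.from_euler('z',4.7,degrees=True)
for n,p in dict(pre=(-65,-24),ins=(-57,-20),end=(-57,11)).items(): print(n,(M.apply([*p,0])/1000+[.556,.001,.04]-s['position'])*1000)
E
```

```text
[[ 0.437 -0.001  0.9  ]
 [-0.9    0.001  0.437]
 [-0.002 -1.    -0.   ]]
tool x yaw -64.1177425486803
pre [ 209.67569569  556.10329239 -190.43690418]
ins [ 217.32104075  560.74535001 -190.43690418]
end [ 214.78094699  591.641109   -190.43690418]
```

Call:
arm_command([
  [[13,35,0,0,0,4.5,0],[26,69,0,0,0,9,0],[39,104,0,0,0,13.5,0],[52,138,0,0,0,18,0],[65,172,0,0,0,22.5,0],[78,207,0,0,0,27,0],[91,242,0,0,0,31.5,0],[104,276,0,0,0,36,0],[117,310,0,0,0,40.5,0],[130,345,0,0,0,45,0]],
])

```text
clock: 0.93
position: [0.4138, -0.2382, 0.2312]
tcp_rot: [-0.697, 0.698, -0.116, 0.116]
ft_force: [1.1, 0.1, -0.2]
grip_width: -0.0001
```

Call:
arm_command([
  [[11,30,0,0,0,3.4,0],[23,60,0,0,0,6.8,0],[34,90,0,0,0,10.2,0],[46,121,0,0,0,13.6,0],[57,151,0,0,0,17,0],[68,181,0,0,0,20.4,0],[80,211,-30,0,0,23.8,0],[80,211,-65,0,0,23.8,0],[80,211,-100,0,0,23.8,0],[80,211,-100,0,0,23.8,0]],
])

```text
clock: 1.77
position: [0.489, -0.0282, 0.1255]
tcp_rot: [0.707, -0.706, -0.025, 0.034]
ft_force: [-1.1, -0.7, -0.1]
grip_width: 0.0002
```

```bash
python3 - <<'E'
from h import *
a=shot('scene','s2.png');s=monitor.sense();print(s['clock'],s['position'],s['tcp_rot'],s['ft_force'],s['grip_width'])
print((proj(a,s['position'])-[130,130])*4)
cv2.imwrite('pics/crop3.png',cv2.resize(a['pixels'][130:280,130:330],None,fx=4,fy=4,interpolation=cv2.INTER_CUBIC))
E
```

```text
1.8167 [ 0.49091092 -0.02851652  0.12850027] [ 0.70699179 -0.70600676 -0.02635376  0.03197738] [0.28070869 0.59621016 0.66920185] -3.822317159360363e-05
[419.11719967 219.38398966]
```

View pics/crop3.png

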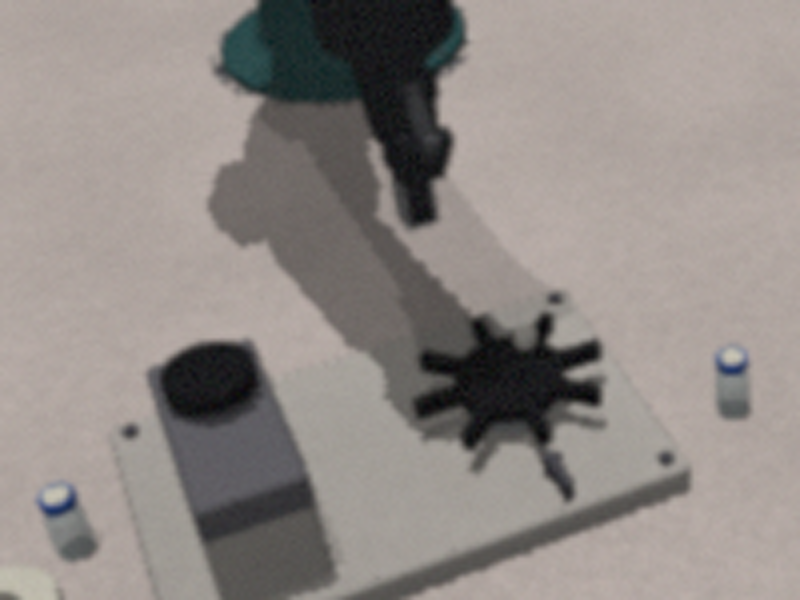

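The picture shows the tip at crop (419,220), hanging near-side of the wheel in line with the gap, with vials and head clear. Descending.

Call:
arm_command([
  [[0,0,-30,0,0,0,0],[0,0,-60,0,0,0,0],[0,0,-80,0,0,0,0],[0,0,-90,0,0,0,0],[0,0,-90,0,0,0,0],[4,2,-90,0,0,0,0],[7,5,-90,0,0,0,0],[7,5,-90,0,0,0,0],[7,5,-90,0,0,0,0]],
])

```text
clock: 2.57
position: [0.502, -0.0235, 0.0426]
tcp_rot: [-0.706, 0.707, 0.03, -0.028]
ft_force: [-0.9, -0.5, 0.5]
grip_width: 0.0002
```

Call:
arm_command([
  [[0,5,0,0,0,0,0],[-1,10,0,0,0,0,0],[-1,14,0,0,0,0,0],[-1,17,0,0,0,0,0],[-2,20,0,0,0,0,0],[-2,22,0,0,0,0,0],[-2,22,0,0,0,0,0]],
])

```text
clock: 3.15
position: [0.4983, -0.0007, 0.0411]
tcp_rot: [0.707, -0.706, -0.029, 0.03]
ft_force: [-0.7, -0.1, 0.5]
grip_width: 0.0002
```

Call:
arm_command([
  [[0,3,0,0,0,0,0],[-1,6,0,0,0,0,0],[-1,8,0,0,0,0,0],[-1,8,0,0,0,0,0]],
])

```text
clock: 3.48
position: [0.4975, 0.0075, 0.0412]
tcp_rot: [0.707, -0.706, -0.029, 0.029]
ft_force: [-0.4, 2.5, -0.7]
grip_width: 0.0
```

```bash
python3 - <<'E'
from h import *
a=shot('scene','s3.png');b=shot('top','t3.png');s=monitor.sense();print(s['clock'],s['position'],s['ft_force'])
cv2.imwrite('pics/crop4.png',np.hstack([cv2.resize(a['pixels'][190:290,220:320],(400,400),interpolation=cv2.INTER_CUBIC),cv2.resize(b['pixels'][165:245,340:420],(400,400),interpolation=cv2.INTER_CUBIC)]))
E
```

```text
3.5833 [0.49747367 0.00720796 0.0412244 ] [-0.45180591  2.39199665 -0.36939082]
```

View pics/crop4.png

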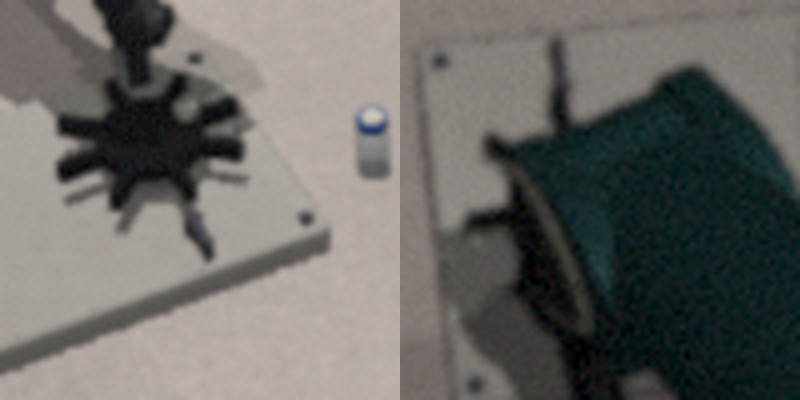

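One click done: an arm is again in line with the pointer, and the stud at left-crop (187,108) has moved one arm on. The +2.4 N is the trailing arm resting on the finger. Withdrawing radially and repeating.

Call:
arm_command([
  [[-12,-1,0,0,0,0,0],[-25,-2,0,0,0,0,0],[-25,-2,0,0,0,0,0],[-22,-20,0,0,0,0,0],[-20,-33,0,0,0,0,0],[-10,-32,0,0,0,0,0],[3,-30,0,0,0,0,0],[3,-30,0,0,0,0,0],[3,-30,0,0,0,0,0]],
])

```text
clock: 4.33
position: [0.5016, -0.0233, 0.0413]
tcp_rot: [0.707, -0.706, -0.029, 0.029]
ft_force: [-0.4, -0.4, 0.3]
grip_width: -0.0
```

Call:
arm_command([
  [[0,5,0,0,0,0,0],[-1,10,0,0,0,0,0],[-1,14,0,0,0,0,0],[-1,17,0,0,0,0,0],[-2,20,0,0,0,0,0],[-2,23,0,0,0,0,0],[-2,26,0,0,0,0,0],[-3,28,0,0,0,0,0],[-3,30,0,0,0,0,0],[-3,30,0,0,0,0,0]],
])

```text
clock: 5.17
position: [0.4973, 0.0076, 0.0413]
tcp_rot: [0.707, -0.706, -0.029, 0.029]
ft_force: [-0.3, 2.4, -0.1]
grip_width: 0.0001
```

Call:
arm_command([
  [[-12,-1,0,0,0,0,0],[-25,-2,0,0,0,0,0],[-25,-2,0,0,0,0,0],[-22,-20,0,0,0,0,0],[-20,-33,0,0,0,0,0],[-20,-33,0,0,0,0,0]],
])

```text
clock: 5.67
position: [0.4788, -0.0297, 0.0413]
tcp_rot: [-0.706, 0.707, 0.028, -0.027]
ft_force: [0.2, -0.5, -0.4]
grip_width: -0.0002
```

```bash
python3 - <<'E'
from h import *
a=shot('scene','s4.png');s=monitor.sense();print(s['clock'],s['position'],s['ft_force'])
cv2.imwrite('pics/crop5.png',cv2.resize(a['pixels'][190:290,220:320],(600,600),interpolation=cv2.INTER_CUBIC))
E
```

```text
5.7167 [ 0.47851104 -0.02815717  0.04133634] [-0.02879218  0.12077826 -0.33053198]
```

View pics/crop5.png

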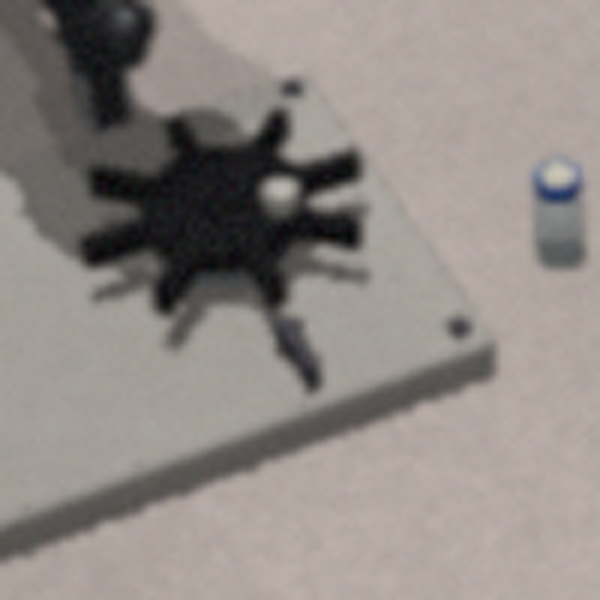

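```bash
cat >> h.py <<'E'
def stud(c):
    im=c['pixels'];best=None
    w=np.array([.556,.001])
    g=im.min(2).astype(float)
    M=np.zeros(g.shape,np.uint8)
    ring=[proj(c,[w[0]+.032*np.cos(t),w[1]+.032*np.sin(t),.055]) for t in np.linspace(0,6.28,40)]
    cv2.fillPoly(M,[np.round(ring).astype(np.int32)],1)
    k=((g>110)&(M>0)).astype(np.uint8)
    n,l,st,ce=cv2.connectedComponentsWithStats(k)
    i=1+np.argmax(st[1:,4]);X=ray(c,*ce[i],.058)
    d=X[:2]-w;print('stud px',ce[i],'area',st[i,4],'r',np.hypot(*d),'bearing vs pointer deg',np.degrees(np.arctan2(d[1],d[0]))-4.7)
E
python3 - <<'E'
from h import *
import pickle
_,b=pickle.load(open('c.pkl','rb'))
b['pixels']=cv2.imread('pics/s4.png');stud(b)
E
```

```text
stud px [266.15789474 221.31578947] area 19 r 0.02284403597775918 bearing vs pointer deg 51.70400499338877
```

The stud is at crop (280,193), bearing about 45° (r 23 mm against 26 expected), so one click remains.

Call:
arm_command([
  [[10,1,0,0,0,0,0],[23,3,0,0,0,0,0],[23,3,0,0,0,0,0],[23,3,0,0,0,0,0]],
])

```text
clock: 6.05
position: [0.5015, -0.0226, 0.0413]
tcp_rot: [0.707, -0.706, -0.03, 0.029]
ft_force: [-0.1, 0.5, -0.0]
grip_width: 0.0004
```

Call:
arm_command([
  [[0,5,0,0,0,0,0],[-1,10,0,0,0,0,0],[-1,14,0,0,0,0,0],[-1,17,0,0,0,0,0],[-2,20,0,0,0,0,0],[-2,23,0,0,0,0,0],[-2,26,0,0,0,0,0],[-3,28,0,0,0,0,0],[-3,30,0,0,0,0,0],[-3,30,0,0,0,0,0]],
])

```text
clock: 6.88
position: [0.4973, 0.0076, 0.0412]
tcp_rot: [0.707, -0.706, -0.029, 0.029]
ft_force: [-0.8, 3.4, 0.2]
grip_width: 0.0002
```

Call:
arm_command([
  [[-12,-1,0,0,0,0,0],[-28,-2,0,0,0,0,0],[-28,-2,0,0,0,0,0],[-28,-2,30,0,0,0,0],[-28,-2,65,0,0,0,0],[-28,-2,100,0,0,0,0],[-28,-2,120,0,0,0,0],[-28,-2,120,0,0,0,0]],
])

```text
clock: 7.55
position: [0.4734, 0.0043, 0.1659]
tcp_rot: [-0.706, 0.707, 0.032, -0.025]
ft_force: [0.2, -0.4, 0.3]
grip_width: -0.0
```

```bash
python3 - <<'E'
from h import *
a=shot('scene','s5.png');s=monitor.sense();print(s['clock'],s['position'],s['ft_force'])
stud(a)
cv2.imwrite('pics/crop6.png',cv2.resize(a['pixels'][190:290,220:320],(600,600),interpolation=cv2.INTER_CUBIC))
E
```

```text
7.6 [0.47199235 0.00391465 0.16367284] [-0.05269759 -0.01132982 -0.64543657]
stud px [260.  225.5] area 18 r 0.021693658484614537 bearing vs pointer deg -1.5943317648006126
```

View pics/crop6.png

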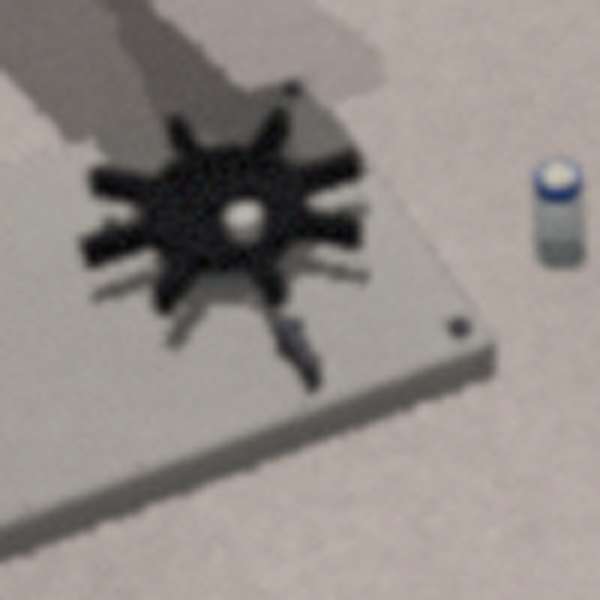

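The stud at (243,220) is in line with the pointer arm (bearing -1.6°), so the wheel is set. Now over the plunger.

Call:
arm_command([
  [[16,-27,0,0,0,0,0],[33,-55,0,0,0,0,0],[50,-85,0,0,0,0,0],[66,-113,0,0,0,0,0],[82,-140,0,0,0,0,0],[97,-167,0,0,0,0,0],[97,-167,-15,0,0,0,0],[97,-167,-30,0,0,0,0],[97,-167,-35,0,0,0,0],[97,-167,-35,0,0,0,0]],
])

```text
clock: 8.43
position: [0.5651, -0.1624, 0.1235]
tcp_rot: [0.707, -0.706, -0.027, 0.031]
ft_force: [-0.7, 1.3, 0.5]
grip_width: 0.0002
```

```bash
python3 - <<'E'
from h import *
s=monitor.sense();print(s['clock'],s['position'],s['ft_force'])
E
```

```text
8.4333 [ 0.56509388 -0.162362    0.12352996] [-0.7130038   1.29568552  0.52316088]
```

Positioned 3 mm off centre, just above the plunger. Pressing in small steps.

Call:
arm_command([
  [[2,0,-4,0,0,0,0],[2,0,-8,0,0,0,0],[2,0,-11,0,0,0,0],[2,0,-14,0,0,0,0],[2,0,-16,0,0,0,0],[2,0,-18,0,0,0,0],[2,0,-18,0,0,0,0]],
])

```text
clock: 9.02
position: [0.5696, -0.1625, 0.1089]
tcp_rot: [-0.706, 0.707, 0.03, -0.028]
ft_force: [1.0, 0.3, 5.6]
grip_width: -0.0002
```

Call:
arm_command([
  [[0,0,-2,0,0,0,0],[0,0,-3,0,0,0,0],[0,0,-4,0,0,0,0],[0,0,-4,0,0,0,0],[0,0,-4,0,0,0,0]],
])

```text
clock: 9.43
position: [0.5697, -0.1625, 0.1061]
tcp_rot: [-0.706, 0.707, 0.03, -0.028]
ft_force: [-2.4, 1.5, 11.8]
grip_width: 0.0
```

Call:
arm_command([
  [[0,0,-1,0,0,0,0],[0,0,-2,0,0,0,0],[0,0,-2,0,0,0,0],[0,0,-2,0,0,0,0]],
])

```text
clock: 9.77
position: [0.5698, -0.1625, 0.1059]
tcp_rot: [-0.706, 0.707, 0.03, -0.028]
ft_force: [-6.6, 2.4, 24.2]
grip_width: 0.0
```

Firmly on the stop: 24 N, with no further travel at z 0.106. Lifting and moving clear.

Call:
arm_command([
  [[0,0,4,0,0,0,0],[0,0,10,0,0,0,0],[0,0,25,0,0,0,0],[0,0,55,0,0,0,0],[0,0,90,0,0,0,0],[0,0,125,0,0,0,0],[-15,-30,135,0,0,0,0],[-35,-60,135,0,0,0,0],[-55,-95,135,0,0,0,0],[-75,-130,135,0,0,0,0]],
])

```text
clock: 10.6
position: [0.4923, -0.2939, 0.2374]
tcp_rot: [-0.706, 0.707, 0.029, -0.029]
ft_force: [1.1, -0.7, -1.1]
grip_width: -0.0003
```

Call:
arm_command([
  [[-15,-35,0,0,0,0,0],[-30,-70,0,0,0,0,0],[-30,-105,0,0,0,0,0],[-30,-105,0,0,0,0,0],[-30,-105,0,0,0,0,0]],
])

```text
clock: 11.02
position: [0.4619, -0.4002, 0.2364]
tcp_rot: [0.707, -0.706, -0.027, 0.028]
ft_force: [0.2, 0.1, -0.6]
grip_width: -0.0002
```

```bash
python3 - <<'E'
from h import *
a=shot('scene','s6.png');b=shot('top','t6.png');s=monitor.sense();print(s['clock'],s['position'],s['ft_force'])
stud(a);stud(b)
cv2.imwrite('pics/crop7.png',np.vstack([cv2.resize(a['pixels'][190:310,110:330],None,fx=2.6,fy=2.6),cv2.resize(b['pixels'][155:260,310:530],None,fx=2.6,fy=2.6)]))
E
```

```text
11.1167 [ 0.46367057 -0.39678122  0.23674075] [-0.4508829   0.19740251 -0.28626913]
stud px [260.  225.5] area 18 r 0.021693658484614537 bearing vs pointer deg -1.5943317648006126
stud px [374.875 194.125] area 8 r 0.0252777922605884 bearing vs pointer deg 2.618363071202822
```

View pics/crop7.png

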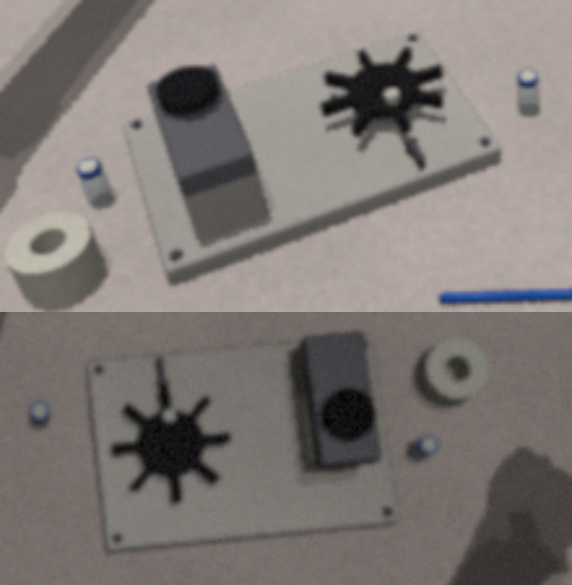

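Both views show the stud in line with the pointer (top view, crop (168,415)), the plunger up, the vials and roll standing where they were, and the arm clear.

```bash
python3 -c "
from h import *
print(ticket.finish_job())"
```

```text
the job is handed in; nothing more can be done
None
```

The wheel is set with the stud arm at the pointer, the label is stamped, and the job was handed in at about 11 s of the 54 s limit. `finish_job` gives no verdict, so this rests on my own checks.

- **Wheel:** I flicked it three clicks clockwise with the shut fingertips. The stud's final bearing against the pointer read -1.6° in the scene view and +2.6° in the top view, well within half a click. The scene view put the stud at a radius of 22 mm, against the 26 mm given; the top view read 25 mm. I put that down to coarse pixels and calibration.
- **Plunger:** After the wheel was set, I pressed down until the fingertip stopped at z 0.106, which is the full 12 mm of travel. The upward force rose to 24 N there with no further movement. I then lifted off, and in the last pictures the plunger looks fully up; I did not measure its height.
- **Surroundings:** In the last pictures the two vials and the label roll look undisturbed. The vial tray was outside those crops, but the arm never went near it. The arm was clear and the force reading was near zero.

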